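Wedge a satellite's swing panel open

ROBOT

A 6-joint arm with a two-finger parallel gripper is mounted at the origin on the work surface. World frame = base frame: x ahead of the robot, y to its left, z up, the work surface at z = 0. Lengths are in mm, angles in rad, forces in N, time in s.
With the tool pointing down it reaches from about 350 to 975 mm from the base axis. Payload 7.1 kg.
Tool frame: the origin (TCP) lies midway between the tips of the shut fingers; the grasp point (between the pads) lies 19 mm behind it; z points along the fingers, y is the line along which they close (so a half turn about z gives the same grasp; the last joint's range is limited). The gripper opens to 88 mm and grips with 3 to 60 N. Pads are 20 mm wide; open, the fingers measure 115 mm over their backs; the gripper's body (75 mm by 178 mm) begins 61 mm behind the grasp point.
Start: joints at [-1.323, 0.423, 1.63, -0, 1.089, -0.019], TCP at [164.797, -602.865, 222.675] pointing down, gripper open.
Joint ranges: [-3, 3], [-0.9, 2.11], [0.09, 2.58], [-1.31, 4.45], [0.11, 2.69], [-2.54, 2.54]. Speed limits (rad/s): [2.39, 2.39, 3.01, 3.14, 3.14, 3.14].

INTERFACE

Orientations are given as a rotation vector (axis times angle).
In Python, from workcell import ctrl gives the robot as it stands.
- The arm moves only by the shell command python3 -m inch 'ROWS' [OPENING]. ROWS is JSON, a list of rows, each an object with "xyz": the shift along the tool's x, y, z in mm, a list of three; "rot": the turn, a rotation vector about the tool's x, y, z in rad, a list of three. In form: [{"xyz": [dx, dy, dz], "rot": [ax, ay, az]}, ...]. A call has 1 to 12 rows; each row is the pose to reach, as a shift and turn from the pose commanded when the call began, along the tool's axes at that moment; what a row does not reach only later rows make up. A row lasts 1/12 s, in which the tool goes at most 41.7 mm and 7.16 degrees, less where a joint would pass 70% of its speed; a pose out of reach is approached as far as the arm can. A call with a gripper value outside its range is refused whole. OPENING is the closure in counts, from 0 (fully open) to 255 (shut), set as the call begins (- or left out, the last holds). The fingers move at their own pace and stop on an object; the grip force is fixed at half the most. Time passes only in rows, so rows that repeat a pose let the fingers close. It gives the time, the measured TCP pose, the force, the opening and the grip force at its end, in the units of the state.
- ctrl.get_obs(): the state, without advancing time (a new reading comes with each control period).
- ctrl.get_image(name): name is "side" or "top"; returns the picture (400x640x3 uint8, red, green, blue); there is no depth.
- ctrl.camera_model(name): a dict with "fx", "fy", "cx", "cy" (pixels), "position" and "attitude" of the camera in the world. Camera axes: x right, y up, looking along -z (the intrinsics and any distortion apply to the point x, -y, -z); pixel columns grow to the right and rows downward; lengths in mm; the calibration is good to about 2 mm. A picture is of the moment at which its call begins. camera_model takes no time and is no camera call.
- ctrl.close_job(): hands the job in; it is judged then, once.
The state is a dict: "t": time; "qpos": joint angles; "qvel": joint speeds; "joint_torque": joint torques, N m; "ee_pos": TCP position; "orientation": TCP orientation; "ft_force": force on the tool from outside, world axes, zero at the start; "moment": the same for the moment, N m; "width": finger opening in mm; "grasp_force": force on a finger pad.
Only numpy, scipy, OpenCV 4.12 (cv2) and the standard library are available. Lean on these libraries where they do the work, as an engineer would, in place of code of your own. Each camera call takes 0.05 s, during which the arm holds its last target. There are 200 camera calls.

TASK

Swing the satellite's side panel fully open until it rests against its stop, then wedge it there: from the inside of the open panel, slide the orange wedge, thin end first and square to the panel, under the panel's lower edge near its free end, and tap it in until the panel is firmly jammed between bench and hinge. The panel is delicate, so feel your way and do not drive the wedge hard; leave the wedge lying flat on the bench and let go of it, and do not disturb the things around.

Things in the scene. Friction and masses are not known exactly. Their poses are not given: they have to be found in the camera images.
- sat: Small-satellite frame lying on four feet on the bench, fixed: 100 deep (x) x 170 wide (y), top 118 above its origin. Origin under the centre of its footprint, on the bench. Its own -x axis points out of the front face that the swing panel covers; its own +y axis is the side of the hinge.
- hinge (a point): Lower end of the panel's upright hinge axis, at [-56, 80, 13] mm in the frame of sat, same axes. The panel is clamped on the hinge with its lower edge 0 to 6 mm above this point, different each time and not measured, so the gap over the bench is 13 to 19 mm: go by the push, which rises by 2 to 6 N per mm once the wedge bites. No vertical play.
- panel (a joint): Angle of the swing panel, rad: 0 shut (panel runs along the satellite's -y from the hinge, across the front), 1.57 fully open at its stop (panel sticks out along the satellite's -x); opens clockwise seen from above. Friction (0.08 N m) keeps it where left. White with blue cells, 8 mm thick, 97 tall, from 5 to 152 mm from the hinge axis. Wedge load limit 20 N.
- panel_edge (a point): At the panel's mid-thickness, 13 mm above the bench (0 to 6 mm below the real lower edge), 112 mm from the hinge axis: put the wedge under here (within 30 mm along the panel). Turns with the panel: x axis is the panel's normal, pointing to the inside (satellite's -y when open), so the wedge goes in along this -x; its y axis points along the panel to the hinge.
- panel_tab (a point): Red pull tab on the panel's top edge, 130 mm from the hinge axis: 8 mm thick across the panel, 14 mm along it, rising 38 mm above the panel's top edge. The point is 148 mm above the bench, 0 to 6 mm below the tab's top, with axes like panel_edge. Push it sideways or pinch it from above.
- wedge: Loose orange plastic wedge, 165 mm long, 26 wide, about 0.11 kg. Origin on its underside below the centre of the grip block (40 long, 26 wide, 34 tall); own z up. From the block the taper runs 125 mm along own +x, 26 mm thick at the block, 5 at the tip (1 mm of height per 6). A push of 13 to 17 N beyond mere sliding drag jams it: it loads the panel with 0.5 to 1 times that, and stays when let go.
- wedge_tip (a point): Middle of the thin end's bottom edge, 145 mm along +x from the wedge's origin.
- spool: Bystander: metal solder spool, 54 mm across, 40 mm tall, origin under its centre.
- flux: Bystander: white bottle with blue cap, 38 mm across, 85 mm tall, origin under its centre.
- tray: Bystander: black parts tray 80 x 110 x 35 mm, origin under its centre.
- stand: Bystander: bench stand with a 60 mm square dark base, a rod 120 mm tall and a crossbar of 130 mm along its y, origin under its centre.

How it is judged:
By the outcome, as a careful person would: the job done as asked, in the order asked, and still so for the second after the job is handed in, with the robot touching nothing.
It also fails if it takes over 72 s, if anything falls off the work surface, if the arm or the gripper's body presses on something with over 40 N, if the wrist force passes 120 N, or if a joint passes its speed limit or range.

## Working session

There is one attempt and no reset: what is moved stays moved. The work goes in short steps, Python scripts to look and compute and a shell command to move; the robot and the scene stay as the last step left them, time stands still between calls to the robot, and variables do not carry over. Pictures are saved under pics/ and viewed, at most 10 in all, crops included, and the job is handed in when it is done.

```bash
mkdir -p pics; ls
python3 - <<'E'
from workcell import ctrl
import cv2
o=ctrl.get_obs();print({k:o[k] for k in('t','ee_pos','orientation','ft_force','width')})
for n in('top','side'):
    print(n,ctrl.camera_model(n)); cv2.imwrite(f'pics/{n}0.png',ctrl.get_image(n)[:,:,::-1])
E
```

```text
pics
{'t': 0.0, 'ee_pos': array([ 164.66438142, -602.35547122,  221.92316246]), 'orientation': array([-3.11222379e+00, -4.17706955e-01,  2.85073585e-04]), 'ft_force': array([0.63954529, 0.64510706, 0.56862589]), 'width': 87.7337490760422}
top {'fx': 419.9135947976438, 'fy': 419.9135947976438, 'cx': 321.96993328928056, 'cy': 193.82265572092084, 'position': array([ 414.54396633,   -4.97459564, 1402.11705601]), 'attitude': array([ 0.0658968 , -0.0481409 , -1.55407044])}
side {'fx': 509.3459447355549, 'fy': 509.3459447355549, 'cx': 326.37605424743043, 'cy': 197.25317294937165, 'position': array([-141.64045703, 1078.43660323,  853.0648063 ]), 'attitude': array([ 0.37294211, -1.2874701 , -2.29246109])}
```

View pics/top0.png

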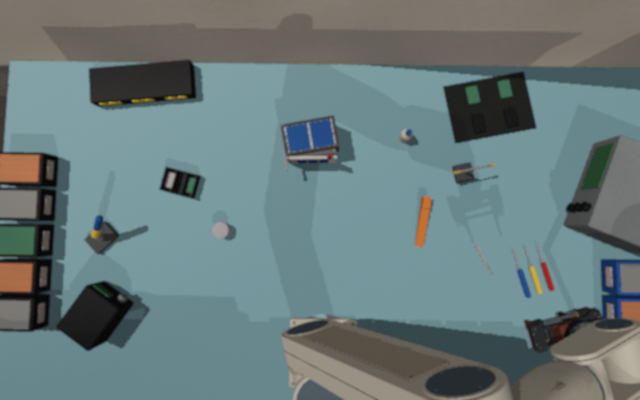

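View pics/side0.png

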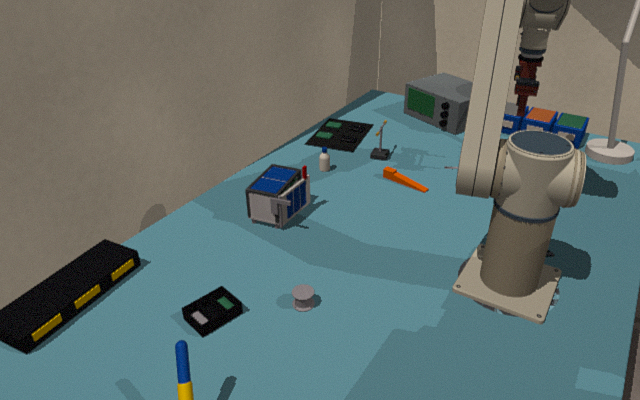

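The top view shows the sat at about (311,138) with the panel near shut along its lower side, the red tab at about (333,156), the hinge side at left, the wedge at (424,222) with its grip block at the top end, the flux at (406,134) and the stand at (463,172). The side view agrees: the tab is at (305,172) and the wedge block at (390,175).

```bash
cat > h.py <<'E'
import numpy as np,cv2
from scipy.spatial.transform import Rotation as R
from workcell import ctrl
def ray(n,u,v):
    m=ctrl.camera_model(n);d=R.from_rotvec(m['attitude']).apply([(u-m['cx'])/m['fx'],-(v-m['cy'])/m['fy'],-1]);return m['position'],d
def onz(n,u,v,z):
    p,d=ray(n,u,v);return p+d*(z-p[2])/d[2]
def proj(n,P):
    m=ctrl.camera_model(n);c=R.from_rotvec(m['attitude']).inv().apply(np.array(P,float)-m['position']);return np.array([m['cx']-m['fx']*c[...,0]/c[...,2],m['cy']+m['fy']*c[...,1]/c[...,2]]).T
def mask(img,lo,hi):
    return cv2.inRange(cv2.cvtColor(img,cv2.COLOR_RGB2HSV),lo,hi)
def blobs(mk,amin=8):
    n,l,s,c=cv2.connectedComponentsWithStats(mk)
    return [(s[i],c[i],l==i) for i in range(1,n) if s[i][4]>=amin]
def st():
    o=ctrl.get_obs();print(round(o['t'],2),o['ee_pos'].round(1),'R',R.from_rotvec(o['orientation']).as_matrix().round(3).tolist(),'F',o['ft_force'].round(1),'w',round(o['width'],1),'g',round(o['grasp_force'],1))
E
python3 - <<'E'
from h import *
st()
im={n:cv2.cvtColor(cv2.imread(f'pics/{n}0.png'),cv2.COLOR_BGR2RGB) for n in('top','side')}
for n in im:
    print(n,'red',[(b[0][:5].tolist(),b[1].round(1)) for b in blobs(cv2.bitwise_or(mask(im[n],(0,110,50),(6,255,255)),mask(im[n],(174,110,50),(180,255,255))),5)])
    print(n,'orange',[(b[0][:5].tolist(),b[1].round(1)) for b in blobs(mask(im[n],(7,170,120),(20,255,255)),20)])
    print(n,'blue',[(b[0][:5].tolist(),b[1].round(1)) for b in blobs(mask(im[n],(105,150,60),(125,255,255)),20)])
c=lambda a,y,x,h,w,k:cv2.resize(a[y:y+h,x:x+w,::-1],None,fx=k,fy=k,interpolation=cv2.INTER_CUBIC)
a=c(im['top'],100,270,160,250,3.2); b=c(im['side'],120,230,130,250,3.2)
cv2.imwrite('pics/a.png',cv2.resize(a,(800,512)));cv2.imwrite('pics/b.png',b)
b=blobs(mask(im['top'],(7,170,120),(20,255,255)),20)
for s,cc,m in b:
    if 400<cc[0]<440: print(cv2.minAreaRect(np.argwhere(m)[:,::-1].astype(np.float32)))
E
```

```text
0.1 [ 164.7 -602.4  222. ] R [[0.965, 0.264, -0.0], [0.264, -0.965, 0.001], [0.0, -0.001, -1.0]] F [-0.7  0.1  0. ] w 87.7 g 0.0
top red [([328, 154, 4, 4, 14], array([329.5, 155.3])), ([541, 263, 13, 27, 130], array([547.1, 276.2])), ([627, 302, 6, 1, 6], array([629.5, 302. ])), ([526, 322, 4, 5, 10], array([527.5, 323.6])), ([551, 323, 18, 13, 159], array([559.1, 329.2]))]
top orange [([417, 197, 13, 49, 342], array([422.9, 220.1]))]
top blue [([311, 120, 22, 27, 445], array([321.3, 133. ])), ([287, 125, 22, 26, 444], array([297.8, 137.1])), ([95, 216, 7, 14, 74], array([ 97.9, 222.3])), ([602, 260, 38, 58, 775], array([615.7, 287.3])), ([518, 270, 12, 27, 112], array([523.7, 283.2]))]
side red [([519, 61, 10, 17, 76], array([524.1,  69.9])), ([515, 90, 2, 4, 7], array([515.4,  91.7])), ([518, 92, 5, 3, 8], array([520.,  93.])), ([527, 93, 7, 3, 13], array([529.5,  93.7])), ([517, 112, 7, 4, 12], array([520.1, 113.6])), ([302, 165, 5, 14, 51], array([303.8, 171.8]))]
side orange [([528, 108, 27, 14, 236], array([540.9, 114.1])), ([383, 167, 45, 25, 371], array([402., 179.]))]
side blue [([502, 106, 87, 43, 819], array([545., 126.])), ([322, 147, 5, 5, 24], array([323.9, 149. ])), ([251, 166, 45, 28, 625], array([273.1, 179.6])), ([175, 340, 15, 43, 489], array([182. , 361.5]))]
((423.0599670410156, 221.07997131347656), (7.778174877166748, 48.22468948364258), 8.130102157592773)
```

View pics/a.png

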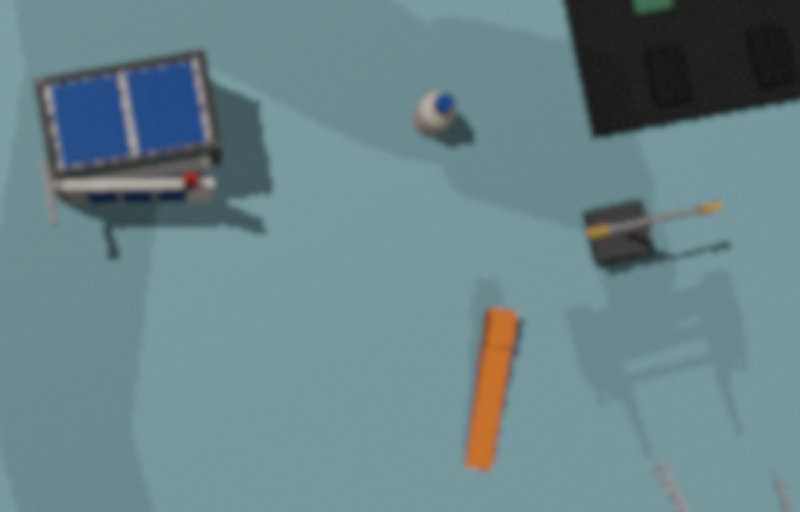

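View pics/b.png

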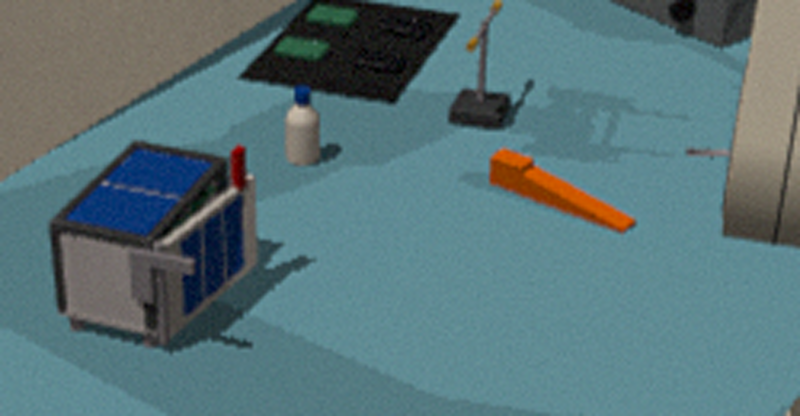

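The crops show the sat's top corners at crop pixels (38,80), (205,52), (218,152) and (57,172). The red tab is at (191,180), slightly ajar. The wedge block's far edge is at (490–520,310) and its tip edge at (465–492,468).

Run:
```python
from h import *
g=lambda x,y,z:onz('top',270+x/3.2,100+y/3.2,z)
C=[g(*p,118)for p in((38,80),(205,52),(218,152),(57,172))];print(np.round(C,1))
P=np.float32([c[:2] for c in C]); 
ctr=P.mean(0); ax=(P[0]-P[1]+P[3]-P[2]); yaw=np.arctan2(ax[1],ax[0])-np.pi/2
print('sat',ctr,'yaw',yaw,[np.linalg.norm(P[i]-P[(i+1)%4]) for i in range(4)])
M=np.array([[np.cos(yaw),-np.sin(yaw)],[np.sin(yaw),np.cos(yaw)]])
h=ctr+M@[-56,80];print('hinge',h)
ta=onz('top',329.5,155.3,147);print('tab top',ta)
# two-view tab
p1,d1=ray('top',329.5,155.3);p2,d2=ray('side',303.8,165.5)
s=np.linalg.lstsq(np.c_[d1,-d2],p2-p1,rcond=None)[0];print('2view',p1+d1*s[0],p2+d2*s[1])
v=M.T@(ta[:2]-h);print('tab rel hinge in sat',v,'ang',np.arctan2(-v[0],-v[1]))
print('open panel_edge pt',h+M@[-112,0],'tab',h+M@[-130,0])
b=(g(490,308,34)+g(520,312,34))/2;t=(g(465,467,5)+g(492,470,5))/2
d=(t-b)[:2];print('wedge block end',b,'tip',t,'len',np.linalg.norm(d),'yaw',np.arctan2(d[1],d[0]),'origin',(b[:2]+d/np.linalg.norm(d)*20))
fl=g(436,112,70);print('flux',fl,'stand',g(618,235,15))
p1,d1=ray('side',392,175)
print('side block',onz('side',230+512/3.2,120+158/3.2,34),'side tip',onz('side',230+624/3.2,120+225/3.2,4))
```

```text
[[720.4 138.4 118. ]
 [750.3 -23.3 118. ]
 [652.3 -37.2 118. ]
 [630.5 117.9 118. ]]
sat [688.38477  48.96132] yaw 0.16137207 [np.float32(164.40913), np.float32(98.94873), np.float32(156.67697), np.float32(92.19685)]
hinge [620.25852513 118.92427289]
tab top [622.77347786 -10.80962629 147.        ]
2view [621.62139806 -10.77734258 153.94423666] [621.81252442 -10.6633777  153.97541556]
tab rel hinge in sat [ -18.36240381 -128.45244624] ang 0.14198901939505346
open panel_edge pt [509.71365857 100.9289428 ] tab [491.9475193   98.03683618]
wedge block end [ 509.54211475 -333.45340063   34.        ] tip [ 347.41240483 -312.8646638     5.        ] len 163.43175616913587 yaw 3.0152794550050643 origin [ 489.70145297 -330.93384906]
flux [ 704.83829688 -256.24393744   70.        ] stand [ 590.48965854 -454.80318016   15.        ]
side block [ 488.31694577 -328.97298743   34.        ] side tip [ 350.12855312 -310.11464419    4.        ]
```

```bash
cat >> h.py <<'E'
def go(x,y,z,psi):
    o=ctrl.get_obs();M=R.from_rotvec(o['orientation']).as_matrix();p=np.arctan2(M[1,0],M[0,0])
    print('psi',round(p,3),'shift',(M.T@(np.array([x,y,z])-o['ee_pos'])).round(1),'rot z',round((p-psi+np.pi)%(2*np.pi)-np.pi,3),'tilt',(M.T@[0,0,-1]).round(3))
SAT=np.array([688.4,49.0]);YAW=0.161
def sat(x,y):
    c,s=np.cos(YAW),np.sin(YAW);return SAT+[c*x-s*y,s*x+c*y]
HINGE=sat(-56,80)
E
python3 - <<'E'
from h import *
go(622,-11,185,1.59)
for p in((597,231),(712,207)):print(onz('top',270+p[0]/3.2,100+p[1]/3.2,112))
E
```

```text
psi 0.267 shift [ 597.1 -449.8   37.6] rot z -1.323 tilt [-0.     0.001  1.   ]
[ 581.75971896 -403.22915969  112.        ]
[ 606.69216204 -513.78994627  112.        ]
```

```bash
T='{"xyz":[597,-450,37],"rot":[0,0,-1.32]}'; true
python3 -m inch '[{"xyz":[597,-450,37],"rot":[0,0,-1.32]},{"xyz":[597,-450,37],"rot":[0,0,-1.32]},{"xyz":[597,-450,37],"rot":[0,0,-1.32]},{"xyz":[597,-450,37],"rot":[0,0,-1.32]},{"xyz":[597,-450,37],"rot":[0,0,-1.32]},{"xyz":[597,-450,37],"rot":[0,0,-1.32]},{"xyz":[597,-450,37],"rot":[0,0,-1.32]},{"xyz":[597,-450,37],"rot":[0,0,-1.32]},{"xyz":[597,-450,37],"rot":[0,0,-1.32]},{"xyz":[597,-450,37],"rot":[0,0,-1.32]},{"xyz":[597,-450,37],"rot":[0,0,-1.32]},{"xyz":[597,-450,37],"rot":[0,0,-1.32]}]' 150
python3 -c "from h import *;go(622,-11,185,1.59)"
```

```text
t: 1.1
ee_pos: [470.9, -205.8, 197.8]
orientation: [-2.199, -2.243, 0.0]
ft_force: [0.3, -1.3, 0.1]
width: 35.9
grasp_force: 0.0
psi 1.591 shift [191.8 155.   12.7] rot z 0.001 tilt [-0.  0.  1.]
```

```bash
python3 -m inch '[{"xyz":[192,155,13],"rot":[0,0,0]},{"xyz":[192,155,13],"rot":[0,0,0]},{"xyz":[192,155,13],"rot":[0,0,0]},{"xyz":[192,155,13],"rot":[0,0,0]},{"xyz":[192,155,13],"rot":[0,0,0]},{"xyz":[192,155,13],"rot":[0,0,0]},{"xyz":[192,155,13],"rot":[0,0,0]},{"xyz":[192,155,13],"rot":[0,0,0]},{"xyz":[192,155,13],"rot":[0,0,0]}]'
python3 - <<'E'
from h import *
go(622,-11,128,1.59)
i=ctrl.get_image('side');cv2.imwrite('pics/c.png',cv2.resize(i[100:260,220:420,::-1],None,fx=4,fy=3.75,interpolation=cv2.INTER_CUBIC)[:600])
E
```

```text
t: 1.85
ee_pos: [621.4, -13.3, 184.3]
orientation: [-2.202, -2.239, 0.002]
ft_force: [-0.0, -0.3, 0.8]
width: 36.2
grasp_force: 0.0
psi 1.588 shift [ 2.3  0.8 56.3] rot z -0.002 tilt [0.    0.002 1.   ]
```

View pics/c.png

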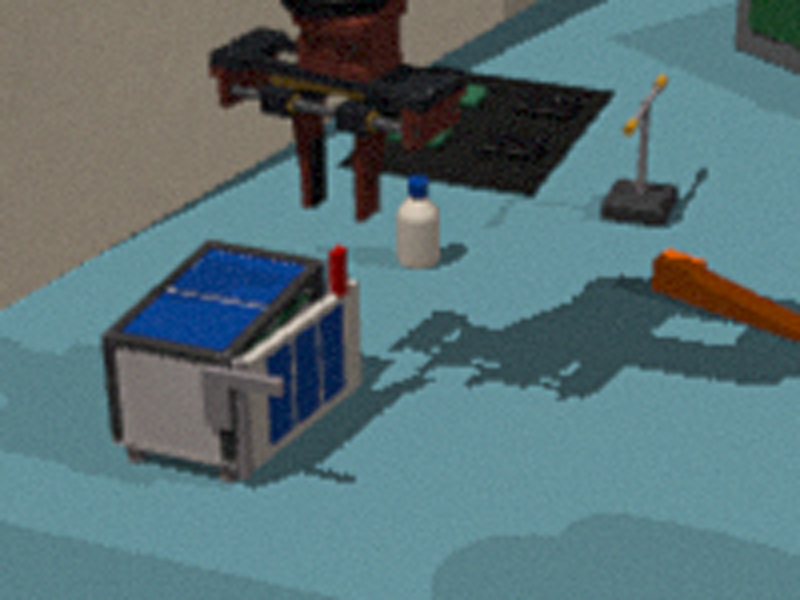

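Side view: the fingers straddle the tab from above (fingers at x≈315 and 370, tab at 338). Next: lower, cage the tab loosely, and swing.

```bash
python3 -m inch '[{"xyz":[2,1,20],"rot":[0,0,0]},{"xyz":[2,1,40],"rot":[0,0,0]},{"xyz":[2,1,56],"rot":[0,0,0]},{"xyz":[2,1,56],"rot":[0,0,0]},{"xyz":[2,1,56],"rot":[0,0,0]}]'
python3 -m inch '[{"xyz":[0,0,0],"rot":[0,0,0]},{"xyz":[0,0,0],"rot":[0,0,0]},{"xyz":[0,0,0],"rot":[0,0,0]}]' 197
cat >> h.py <<'E'
def arc(ths,z=None,r=130):
    o=ctrl.get_obs();M=R.from_rotvec(o['orientation']).as_matrix();p=np.arctan2(M[1,0],M[0,0])
    for t in ths:
        q=HINGE+r*np.array([-np.sin(t)*np.cos(YAW)+np.cos(t)*np.sin(YAW),-np.sin(t)*np.sin(YAW)-np.cos(t)*np.cos(YAW)])
        s=M.T@(np.r_[q,z or o['ee_pos'][2]]-o['ee_pos']);print(round(t,2),s[:2].round(1),'rz',round(p-(YAW-t+np.pi/2),2))
E
python3 -c "
from h import *
st();arc(np.arange(.2,.9,.06))"
```

```text
t: 2.32
ee_pos: [622.0, -12.5, 128.6]
orientation: [-2.204, -2.236, 0.002]
ft_force: [0.3, -0.0, 0.0]
width: 35.9
grasp_force: 0.0
t: 2.57
ee_pos: [623.8, -11.6, 130.3]
orientation: [2.203, 2.238, 0.002]
ft_force: [-0.3, -1.0, -0.0]
width: 21.3
grasp_force: 0.0
2.57 [623.8 -11.6 130.3] R [[-0.016, 1.0, 0.002], [1.0, 0.016, -0.0], [-0.0, 0.002, -1.0]] F [-0.3 -1.  -0. ] w 21.3 g 0.0
0.2 [ 0.8 -8.5] rz 0.05
0.26 [  1.5 -16.3] rz 0.11
0.32 [  2.6 -24. ] rz 0.17
0.38 [  4.2 -31.7] rz 0.23
0.44 [  6.2 -39.2] rz 0.29
0.5 [  8.7 -46.6] rz 0.35
0.56 [ 11.7 -53.8] rz 0.41
0.62 [ 15.  -60.8] rz 0.47
0.68 [ 18.8 -67.7] rz 0.53
0.74 [ 23.  -74.3] rz 0.59
0.8 [ 27.5 -80.6] rz 0.65
0.86 [ 32.4 -86.6] rz 0.71
```

```bash
python3 -m inch '[{"xyz":[1,-8,1],"rot":[0,0,0.05]},{"xyz":[2,-16,1],"rot":[0,0,0.11]},{"xyz":[3,-24,1],"rot":[0,0,0.17]},{"xyz":[4,-32,1],"rot":[0,0,0.23]},{"xyz":[6,-39,1],"rot":[0,0,0.29]},{"xyz":[9,-47,1],"rot":[0,0,0.35]},{"xyz":[12,-54,1],"rot":[0,0,0.41]},{"xyz":[15,-61,1],"rot":[0,0,0.47]},{"xyz":[19,-68,1],"rot":[0,0,0.53]},{"xyz":[23,-74,1],"rot":[0,0,0.59]},{"xyz":[28,-81,1],"rot":[0,0,0.65]},{"xyz":[32,-87,1],"rot":[0,0,0.71]}]'
python3 -c "
from h import *
arc(np.arange(.9,1.6,.06))"
```

```text
t: 3.57
ee_pos: [536.1, 19.5, 128.9]
orientation: [2.846, 1.329, 0.003]
ft_force: [0.9, -0.8, 0.7]
width: 19.9
grasp_force: 0.4
0.9 [ 0.5 -4.7] rz 0.04
0.96 [  1.1 -12.5] rz 0.1
1.02 [  2.1 -20.2] rz 0.16
1.08 [  3.6 -27.9] rz 0.22
1.14 [  5.5 -35.4] rz 0.28
1.2 [  7.9 -42.9] rz 0.34
1.26 [ 10.7 -50.1] rz 0.4
1.32 [ 14.  -57.2] rz 0.46
1.38 [ 17.7 -64.1] rz 0.52
1.44 [ 21.8 -70.7] rz 0.58
1.5 [ 26.3 -77.1] rz 0.64
1.56 [ 31.1 -83.2] rz 0.7
```

```bash
python3 -m inch '[{"xyz":[1,-5,0],"rot":[0,0,0.04]},{"xyz":[1,-12,0],"rot":[0,0,0.10]},{"xyz":[2,-20,0],"rot":[0,0,0.16]},{"xyz":[4,-28,0],"rot":[0,0,0.22]},{"xyz":[5,-35,0],"rot":[0,0,0.28]},{"xyz":[8,-43,0],"rot":[0,0,0.34]},{"xyz":[11,-50,0],"rot":[0,0,0.40]},{"xyz":[14,-57,0],"rot":[0,0,0.46]},{"xyz":[18,-64,0],"rot":[0,0,0.52]},{"xyz":[22,-71,0],"rot":[0,0,0.58]},{"xyz":[26,-77,0],"rot":[0,0,0.64]},{"xyz":[31,-83,0],"rot":[0,0,0.70]}]'
python3 -c "
from h import *
arc([1.571])"
```

```text
t: 4.57
ee_pos: [492.0, 96.5, 128.8]
orientation: [3.13, 0.273, 0.003]
ft_force: [1.8, -1.1, 0.4]
width: 20.1
grasp_force: 0.5
1.57 [ 0.3 -1.6] rz 0.01
```

```bash
python3 -m inch '[{"xyz":[0,-2,0],"rot":[0,0,0]},{"xyz":[0,-3,0],"rot":[0,0,0]},{"xyz":[0,-4,0],"rot":[0,0,0]},{"xyz":[0,-5,0],"rot":[0,0,0]},{"xyz":[0,-5,0],"rot":[0,0,0]}]'
python3 -m inch '[{"xyz":[0,-1,0],"rot":[0,0,0]},{"xyz":[0,-2,0],"rot":[0,0,0]},{"xyz":[0,-2,0],"rot":[0,0,0]}]'
```

```text
t: 4.98
ee_pos: [491.0, 100.8, 128.2]
orientation: [3.129, 0.278, 0.001]
ft_force: [0.4, -2.9, 2.1]
width: 20.1
grasp_force: 1.3
t: 5.23
ee_pos: [490.7, 102.2, 128.1]
orientation: [3.128, 0.279, 0.0]
ft_force: [0.5, -8.4, 2.7]
width: 20.0
grasp_force: 4.0
```

```bash
python3 -m inch '[{"xyz":[0,-1,0],"rot":[0,0,0]},{"xyz":[0,-1,0],"rot":[0,0,0]}]'
python3 -m inch '[{"xyz":[0,-1,0],"rot":[0,0,0]},{"xyz":[0,-1,0],"rot":[0,0,0]}]'
```

```text
t: 5.4
ee_pos: [490.6, 102.7, 128.1]
orientation: [3.127, 0.279, 0.0]
ft_force: [1.0, -11.1, 2.7]
width: 20.4
grasp_force: 5.3
t: 5.57
ee_pos: [490.4, 103.3, 128.1]
orientation: [3.126, 0.279, 0.001]
ft_force: [1.6, -13.4, 3.6]
width: 20.2
grasp_force: 6.5
```

Panel is against its stop. Back off, lift, and look.

```bash
python3 -m inch '[{"xyz":[0,3,0],"rot":[0,0,0]},{"xyz":[0,8,0],"rot":[0,0,0]},{"xyz":[0,8,0],"rot":[0,0,0]},{"xyz":[0,8,-30],"rot":[0,0,0]},{"xyz":[0,8,-65],"rot":[0,0,0]},{"xyz":[0,8,-65],"rot":[0,0,0]}]' 
python3 -c "
from h import *
go(490,-331,150,3.015)"
```

```text
t: 6.07
ee_pos: [494.7, 98.1, 197.9]
orientation: [-3.128, -0.277, -0.013]
ft_force: [1.2, -0.2, 0.3]
width: 20.2
grasp_force: 0.0
psi 0.177 shift [-80.4 421.6  47. ] rot z -2.838 tilt [-0.008  0.001  1.   ]
```

```bash
python3 -m inch '[{"xyz":[-40,210,0],"rot":[0,0,-1.45]},{"xyz":[-40,210,0],"rot":[0,0,-1.45]},{"xyz":[-40,210,0],"rot":[0,0,-1.45]},{"xyz":[-40,210,0],"rot":[0,0,-1.45]},{"xyz":[-40,210,0],"rot":[0,0,-1.45]},{"xyz":[-40,210,0],"rot":[0,0,-1.45]},{"xyz":[-40,210,0],"rot":[0,0,-1.45]},{"xyz":[-40,210,0],"rot":[0,0,-1.45]},{"xyz":[-40,210,0],"rot":[0,0,-1.45]},{"xyz":[-40,210,0],"rot":[0,0,-1.45]},{"xyz":[-40,210,0],"rot":[0,0,-1.45]},{"xyz":[-40,210,0],"rot":[0,0,-1.45]}]' 90
python3 - <<'E'
from h import *
go(490,-331,120,3.015)
for n,c in(('top',(100,270)),('side',(110,230))):
    i=ctrl.get_image(n);cv2.imwrite(f'pics/{n}1.png',i[:,:,::-1]);y,x=c
    cv2.imwrite(f'pics/{n}1c.png',cv2.resize(i[y:y+150,x:x+200,::-1],None,fx=4,fy=4,interpolation=cv2.INTER_CUBIC))
E
```

```text
t: 7.07
ee_pos: [488.9, -116.3, 192.6]
orientation: [-2.184, -2.258, -0.001]
ft_force: [-0.5, -0.3, -0.1]
width: 57.1
grasp_force: 0.0
psi 1.604 shift [-214.7   -6.1   72.4] rot z -1.411 tilt [-0.001  0.     1.   ]
```

View pics/top1c.png

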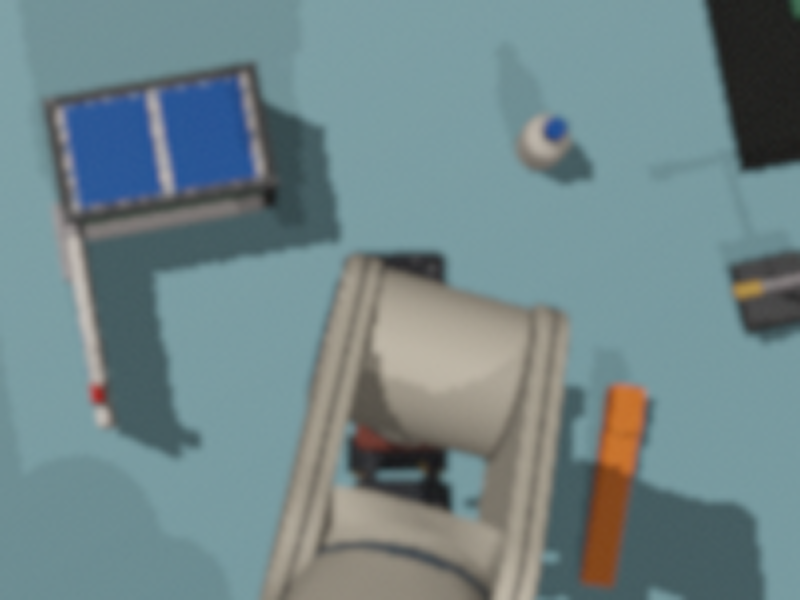

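The panel is open against its stop: its top edge runs from crop (75,225) to (104,425), with the tab at (98,394). The wedge has not moved.

Run:
```python
from h import *
g=lambda x,y,z:onz('top',270+x/4,100+y/4,z)[:2]
a,b=g(76,222,113),g(104,425,113);d=b-a;print('panel',a,b,np.linalg.norm(d),'yaw of -dir',np.arctan2(-d[1],-d[0]))
print('tab',g(98,394,150),'expected',sat(-56-130,80),'end exp',sat(-56-152,80))
im=cv2.cvtColor(cv2.imread('pics/top1.png'),cv2.COLOR_BGR2RGB)
C=[g(x,y,118) for x,y in((44,102),(254,65),(274,188),(66,222))];P=np.array(C);print(P.mean(0),[np.arctan2(*(v)[::-1]) for v in (P[0]-P[3],P[1]-P[2])],np.arctan2(*(P[0]-P[1])[::-1])-np.pi/2,np.arctan2(*(P[3]-P[2])[::-1])-np.pi/2)
b=(g(611,385,34)+g(646,391,34))/2;t=(g(582,583,5)+g(614,586,5))/2;d=t-b
print('wedge',b,t,np.arctan2(d[1],d[0]),'org',b+20*d/np.linalg.norm(d))
go(491,-331,100,3.01)
```

```text
panel [625.95800837 114.6065418 ] [468.85188633  89.59803961] 159.08412479929737 yaw of -dir 0.15785779885838333
tab [490.39822117  91.85421005] expected [491.98102196  98.14860187] end exp [470.26553759  94.62188408]
[686.99075847  50.76917156] [np.float64(0.20208472773323125), np.float64(0.17293749821881332)] 0.19080839644375702 0.17815232806774595
wedge [ 509.09933103 -331.22009362] [ 348.3323272  -312.76276053] 3.0272851561165597 org [ 489.22985086 -328.93891897]
psi 1.599 shift [-214.8   -4.    92.5] rot z -1.411 tilt [-0.001  0.     1.   ]
```

```bash
python3 -m inch '[{"xyz":[-40,0,0],"rot":[0,0,-0.12]},{"xyz":[-80,-1,0],"rot":[0,0,-0.24]},{"xyz":[-120,-2,20],"rot":[0,0,-0.36]},{"xyz":[-160,-3,40],"rot":[0,0,-0.48]},{"xyz":[-190,-4,60],"rot":[0,0,-0.60]},{"xyz":[-213,-5,80],"rot":[0,0,-0.72]},{"xyz":[-213,-5,92],"rot":[0,0,-0.84]},{"xyz":[-213,-5,92],"rot":[0,0,-0.96]},{"xyz":[-213,-5,92],"rot":[0,0,-1.08]},{"xyz":[-213,-5,92],"rot":[0,0,-1.2]},{"xyz":[-213,-5,92],"rot":[0,0,-1.32]},{"xyz":[-213,-5,92],"rot":[0,0,-1.42]}]'
python3 -m inch '[{"xyz":[0,0,0],"rot":[0,0,0]},{"xyz":[0,0,0],"rot":[0,0,0]}]'
python3 - <<'E'
from h import *
go(489.5,-330,4,3.02)
i=ctrl.get_image('side');cv2.imwrite('pics/d.png',cv2.resize(i[80:230,330:530,::-1],None,fx=4,fy=4,interpolation=cv2.INTER_CUBIC))
E
```

```text
t: 8.17
ee_pos: [489.8, -329.4, 100.5]
orientation: [-0.192, -3.136, -0.001]
ft_force: [-0.2, -0.4, -0.1]
width: 56.9
grasp_force: 0.0
t: 8.33
ee_pos: [489.9, -329.4, 100.7]
orientation: [-0.203, -3.135, -0.0]
ft_force: [-0.8, 0.7, 0.6]
width: 56.7
grasp_force: 0.0
psi 3.012 shift [ 0.3 -0.7 96.7] rot z -0.008 tilt [-0. -0.  1.]
```

View pics/d.png

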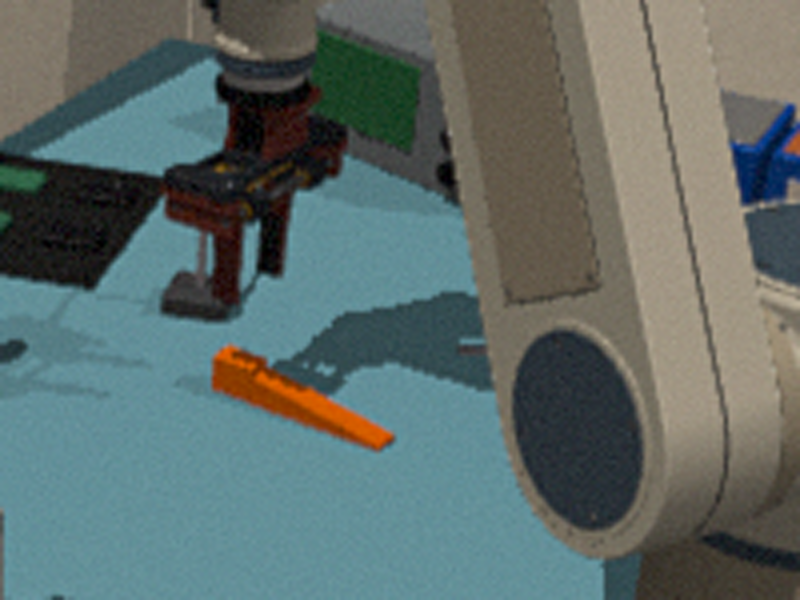

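The gripper hangs over the wedge's block (fingers at crop (228–270,285), block at (235,370)) and clear of the stand. Descend and grip.

```bash
python3 -m inch '[{"xyz":[0,-1,30],"rot":[0,0,0]},{"xyz":[0,-1,60],"rot":[0,0,0]},{"xyz":[0,-1,85],"rot":[0,0,0]},{"xyz":[0,-1,94],"rot":[0,0,0]},{"xyz":[0,-1,96],"rot":[0,0,0]},{"xyz":[0,-1,96],"rot":[0,0,0]}]'
python3 -m inch '[{"xyz":[0,0,0],"rot":[0,0,0]},{"xyz":[0,0,0],"rot":[0,0,0]},{"xyz":[0,0,0],"rot":[0,0,0]},{"xyz":[0,0,0],"rot":[0,0,0]},{"xyz":[0,0,0],"rot":[0,0,0]},{"xyz":[0,0,0],"rot":[0,0,0]}]' 255
python3 - <<'E'
from h import *
YW=.163
import h;h.YAW=YW
# wedge origin target: 118 from hinge along panel, 185 inside panel mid plane (tip 40 away)
p=HINGE+np.array([-np.cos(YW),-np.sin(YW)])*118
q=p+np.array([np.sin(YW),-np.cos(YW)])*185
print(p,q);go(*q,34,YW+np.pi/2)
E
```

```text
t: 8.88
ee_pos: [489.7, -330.5, 4.8]
orientation: [-0.196, -3.135, -0.001]
ft_force: [-1.0, -0.3, -0.2]
width: 56.4
grasp_force: 0.0
t: 9.38
ee_pos: [490.0, -330.8, 5.7]
orientation: [0.194, 3.135, -0.001]
ft_force: [-0.0, 0.8, 5.8]
width: 25.7
grasp_force: 30.0
[503.86389661  99.83935618] [533.88554252 -82.7084479 ]
psi 3.018 shift [-12.9 251.6 -28.4] rot z 1.284 tilt [0.001 0.    1.   ]
```

```bash
python3 -m inch '[{"xyz":[0,0,-15],"rot":[0,0,0]},{"xyz":[0,0,-28],"rot":[0,0,0.1]},{"xyz":[-2,25,-28],"rot":[0,0,0.22]},{"xyz":[-3,50,-28],"rot":[0,0,0.34]},{"xyz":[-4,75,-28],"rot":[0,0,0.46]},{"xyz":[-6,105,-28],"rot":[0,0,0.58]},{"xyz":[-7,135,-28],"rot":[0,0,0.7]},{"xyz":[-9,165,-28],"rot":[0,0,0.82]},{"xyz":[-10,195,-28],"rot":[0,0,0.94]},{"xyz":[-12,220,-28],"rot":[0,0,1.06]},{"xyz":[-13,240,-28],"rot":[0,0,1.18]},{"xyz":[-13,252,-28],"rot":[0,0,1.28]}]'
python3 -m inch '[{"xyz":[0,0,0],"rot":[0,0,0]},{"xyz":[0,0,0],"rot":[0,0,0]},{"xyz":[0,0,0],"rot":[0,0,0]}]'
python3 - <<'E'
from h import *
go(533.9,-82.7,6,.163+np.pi/2);st()
i=ctrl.get_image('top');j=ctrl.get_image('side')
cv2.imwrite('pics/e.png',np.vstack([cv2.resize(i[130:225,265:425,::-1],(560,330),interpolation=cv2.INTER_CUBIC),cv2.resize(j[130:205,240:400,::-1],(560,262),interpolation=cv2.INTER_CUBIC)]))
E
```

```text
t: 10.38
ee_pos: [533.9, -80.0, 33.0]
orientation: [-2.033, -2.395, -0.0]
ft_force: [1.4, -0.6, -1.7]
width: 25.9
grasp_force: 29.9
t: 10.63
ee_pos: [533.5, -82.7, 32.9]
orientation: [2.025, 2.402, -0.0]
ft_force: [0.4, -0.7, -0.8]
width: 25.7
grasp_force: 30.0
psi 1.741 shift [-0.1  0.4 26.9] rot z 0.007 tilt [0. 0. 1.]
10.63 [533.5 -82.7  32.9] R [[-0.169, 0.986, -0.0], [0.986, 0.169, -0.0], [-0.0, -0.0, -1.0]] F [ 0.4 -0.7 -0.8] w 25.7 g 30.0
```

View pics/e.png

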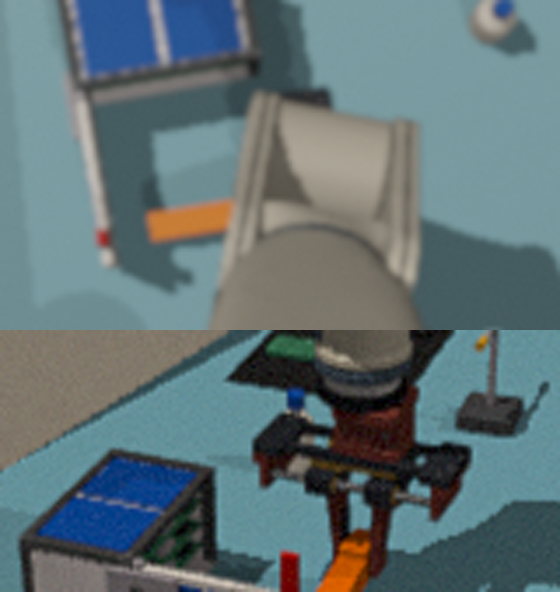

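The tip is at the left end of the orange at (149,212–241) in the top half, square to the panel and about 40 mm off it. Lower, let it settle flat, re-grip.

```bash
python3 - <<'E'
from h import *
g=lambda x,y,z:onz('top',265+x/3.5,130+y/3.474,z)
t=(g(149,213,33)+g(149,241,33))/2;print('tip',t, 'tcp->tip',t[:2]-[533.5,-82.7],np.linalg.norm(t[:2]-[533.5,-82.7]))
v=t[:2]-HINGE;c,s=np.cos(.163),np.sin(.163);print('in sat axes rel hinge',c*v[0]+s*v[1],-s*v[0]+c*v[1])
E
python3 -m inch '[{"xyz":[0,0,10],"rot":[0,0,0.007]},{"xyz":[0,0,20],"rot":[0,0,0.007]},{"xyz":[0,0,25],"rot":[0,0,0.007]},{"xyz":[0,0,27],"rot":[0,0,0.007]},{"xyz":[0,0,27],"rot":[0,0,0.007]}]'
python3 -m inch '[{"xyz":[0,0,0],"rot":[0,0,0]},{"xyz":[0,0,0],"rot":[0,0,0]},{"xyz":[0,0,0],"rot":[0,0,0]}]' 150
python3 -m inch '[{"xyz":[0,0,0],"rot":[0,0,0]},{"xyz":[0,0,0],"rot":[0,0,0]},{"xyz":[0,0,0],"rot":[0,0,0]},{"xyz":[0,0,0],"rot":[0,0,0]},{"xyz":[0,0,0],"rot":[0,0,0]}]' 255
python3 -c "
from h import *
st()"
```

```text
tip [508.50720246  58.35399008  33.        ] tcp->tip [-24.99279754 141.05399008] 143.25106647276766
in sat axes rel hinge -120.15045234310332 -41.68898469364839
t: 11.15
ee_pos: [533.0, -82.4, 5.6]
orientation: [-2.036, -2.391, 0.002]
ft_force: [-1.2, -2.4, 5.5]
width: 25.7
grasp_force: 30.0
t: 11.4
ee_pos: [533.5, -82.2, 5.6]
orientation: [-2.036, -2.392, 0.0]
ft_force: [-0.2, 0.3, 0.2]
width: 36.0
grasp_force: 0.0
t: 11.82
ee_pos: [533.6, -82.1, 5.9]
orientation: [-2.036, -2.392, 0.0]
ft_force: [-1.2, 0.2, -0.8]
width: 25.6
grasp_force: 30.0
11.82 [533.6 -82.1   5.9] R [[-0.16, 0.987, -0.0], [0.987, 0.16, 0.0], [0.0, -0.0, -1.0]] F [-1.2  0.2 -0.8] w 25.6 g 30.0
```

```bash
python3 -m inch '[{"xyz":[8,0,0],"rot":[0,0,0]},{"xyz":[16,0,0],"rot":[0,0,0]},{"xyz":[24,0,0],"rot":[0,0,0]},{"xyz":[32,0,0],"rot":[0,0,0]},{"xyz":[40,0,0],"rot":[0,0,0]},{"xyz":[48,0,0],"rot":[0,0,0]},{"xyz":[56,0,0],"rot":[0,0,0]},{"xyz":[64,0,0],"rot":[0,0,0]},{"xyz":[70,0,0],"rot":[0,0,0]},{"xyz":[74,0,0],"rot":[0,0,0]},{"xyz":[76,0,0],"rot":[0,0,0]},{"xyz":[76,0,0],"rot":[0,0,0]}]'
python3 -m inch '[{"xyz":[1,0,0],"rot":[0,0,0]},{"xyz":[2,0,0],"rot":[0,0,0]},{"xyz":[3,0,0],"rot":[0,0,0]},{"xyz":[3,0,0],"rot":[0,0,0]}]'
```

```text
t: 12.82
ee_pos: [521.5, -6.7, 6.0]
orientation: [2.036, 2.393, -0.0]
ft_force: [-0.2, 0.2, -1.1]
width: 25.6
grasp_force: 30.0
t: 13.15
ee_pos: [521.0, -4.2, 6.0]
orientation: [-2.037, -2.392, 0.0]
ft_force: [-0.2, -0.1, -1.1]
width: 25.7
grasp_force: 30.0
```

```bash
python3 -m inch '[{"xyz":[1,0,0],"rot":[0,0,0]},{"xyz":[2,0,0],"rot":[0,0,0]},{"xyz":[3,0,0],"rot":[0,0,0]},{"xyz":[3,0,0],"rot":[0,0,0]}]'
```

```text
t: 13.48
ee_pos: [520.5, -1.0, 6.0]
orientation: [-2.036, -2.392, 0.0]
ft_force: [0.4, -0.1, -1.3]
width: 26.0
grasp_force: 30.0
```

```bash
python3 -m inch '[{"xyz":[1,0,0],"rot":[0,0,0]},{"xyz":[2,0,0],"rot":[0,0,0]},{"xyz":[2,0,0],"rot":[0,0,0]}]'
```

```text
t: 13.73
ee_pos: [520.2, 1.0, 6.0]
orientation: [-2.036, -2.392, 0.0]
ft_force: [-0.8, -0.3, -0.5]
width: 25.7
grasp_force: 30.0
```

```bash
python3 -m inch '[{"xyz":[1,0,0],"rot":[0,0,0]},{"xyz":[2,0,0],"rot":[0,0,0]},{"xyz":[2,0,0],"rot":[0,0,0]}]' | grep -E 'ee|ft'
```

```text
ee_pos: [519.9, 3.0, 6.0]
ft_force: [0.0, -0.1, -0.7]
```

```bash
python3 -m inch '[{"xyz":[1,0,0],"rot":[0,0,0]},{"xyz":[2,0,0],"rot":[0,0,0]},{"xyz":[2,0,0],"rot":[0,0,0]}]' | grep -E 'ee|ft'
```

```text
ee_pos: [519.6, 4.9, 6.0]
ft_force: [-0.5, 0.1, -0.9]
```

```bash
python3 -m inch '[{"xyz":[1,0,0],"rot":[0,0,0]},{"xyz":[2,0,0],"rot":[0,0,0]},{"xyz":[2,0,0],"rot":[0,0,0]}]' | grep -E 'ee|ft'
```

```text
ee_pos: [519.3, 6.9, 6.0]
ft_force: [-0.5, 1.3, -1.8]
```

```bash
python3 -m inch '[{"xyz":[1,0,0],"rot":[0,0,0]},{"xyz":[2,0,0],"rot":[0,0,0]},{"xyz":[2,0,0],"rot":[0,0,0]}]' | grep -E 'ee|ft'
```

```text
ee_pos: [518.9, 8.8, 6.0]
ft_force: [0.7, -0.7, -0.2]
```

```bash
python3 -m inch '[{"xyz":[1,0,0],"rot":[0,0,0]},{"xyz":[2,0,0],"rot":[0,0,0]},{"xyz":[2,0,0],"rot":[0,0,0]}]' | grep -E 'ee|ft'
```

```text
ee_pos: [518.6, 10.8, 5.9]
ft_force: [0.3, 0.3, -0.8]
```

```bash
python3 -m inch '[{"xyz":[1,0,0],"rot":[0,0,0]},{"xyz":[2,0,0],"rot":[0,0,0]},{"xyz":[2,0,0],"rot":[0,0,0]}]' | grep -E 'ee|ft'
```

```text
ee_pos: [518.3, 12.7, 5.9]
ft_force: [-0.2, -1.3, -3.1]
```

```bash
python3 -m inch '[{"xyz":[1,0,0],"rot":[0,0,0]},{"xyz":[1,0,0],"rot":[0,0,0]}]' | grep -E 'ee|ft'
```

```text
ee_pos: [518.2, 13.6, 5.9]
ft_force: [1.1, -1.7, -2.1]
```

```bash
python3 -m inch '[{"xyz":[1,0,0],"rot":[0,0,0]},{"xyz":[1,0,0],"rot":[0,0,0]}]' | grep -E 'ee|ft'
```

```text
ee_pos: [518.1, 14.5, 5.9]
ft_force: [1.6, -3.5, -2.9]
```

```bash
python3 -m inch '[{"xyz":[1,0,0],"rot":[0,0,0]},{"xyz":[1,0,0],"rot":[0,0,0]}]' | grep -E 'ee|ft'
```

```text
ee_pos: [517.9, 15.4, 5.9]
ft_force: [0.6, -4.6, -4.0]
```

```bash
python3 -m inch '[{"xyz":[1,0,0],"rot":[0,0,0]},{"xyz":[1,0,0],"rot":[0,0,0]}]' | grep -E 'ee|ft'
```

```text
ee_pos: [517.8, 16.3, 5.9]
ft_force: [0.7, -5.7, -3.2]
```

```bash
python3 -m inch '[{"xyz":[1,0,0],"rot":[0,0,0]},{"xyz":[2,0,0],"rot":[0,0,0]},{"xyz":[2,0,0],"rot":[0,0,0]}]' | grep -E 'ee|ft'
```

```text
ee_pos: [517.5, 18.0, 5.9]
ft_force: [0.7, -7.8, -5.1]
```

```bash
python3 -m inch '[{"xyz":[1,0,0],"rot":[0,0,0]},{"xyz":[1,0,0],"rot":[0,0,0]}]' | grep -E 'ee|ft'
```

```text
ee_pos: [517.5, 18.8, 5.9]
ft_force: [0.9, -9.4, -3.5]
```

```bash
python3 -m inch '[{"xyz":[1,0,0],"rot":[0,0,0]},{"xyz":[2,0,0],"rot":[0,0,0]},{"xyz":[2,0,0],"rot":[0,0,0]}]' | grep -E 'ee|ft'
```

```text
ee_pos: [517.3, 20.5, 5.9]
ft_force: [2.9, -11.9, -4.0]
```

```bash
python3 -m inch '[{"xyz":[1,0,0],"rot":[0,0,0]},{"xyz":[1,0,0],"rot":[0,0,0]},{"xyz":[1,0,0],"rot":[0,0,0]}]' | grep -E 'ee|ft'
```

```text
ee_pos: [517.1, 21.3, 5.9]
ft_force: [2.0, -13.6, -5.2]
```

```bash
python3 -m inch '[{"xyz":[1,0,0],"rot":[0,0,0]},{"xyz":[1,0,0],"rot":[0,0,0]}]' | grep -E 'ee|ft'
python3 -m inch '[{"xyz":[0,0,0],"rot":[0,0,0]},{"xyz":[0,0,0],"rot":[0,0,0]}]' | grep -E 'ee|ft'
```

```text
ee_pos: [517.0, 22.1, 5.9]
ft_force: [2.2, -15.6, -4.1]
ee_pos: [517.0, 22.1, 5.9]
ft_force: [1.0, -15.1, -4.1]
```

Push is about 15 N. Release, then re-grip for one confirming push, because the grip was carrying a few N vertically.

```bash
python3 -m inch '[{"xyz":[0,0,0],"rot":[0,0,0]},{"xyz":[0,0,0],"rot":[0,0,0]},{"xyz":[0,0,0],"rot":[0,0,0]},{"xyz":[0,0,0],"rot":[0,0,0]}]' 150
python3 -m inch '[{"xyz":[0,0,0],"rot":[0,0,0]},{"xyz":[0,0,0],"rot":[0,0,0]},{"xyz":[0,0,0],"rot":[0,0,0]},{"xyz":[0,0,0],"rot":[0,0,0]},{"xyz":[0,0,0],"rot":[0,0,0]}]' 255
python3 -m inch '[{"xyz":[1,0,0],"rot":[0,0,0]},{"xyz":[1,0,0],"rot":[0,0,0]}]' | grep -E 'ee|ft'
```

```text
t: 17.48
ee_pos: [516.6, 23.9, 6.1]
orientation: [-2.036, -2.392, -0.0]
ft_force: [0.7, -0.5, -0.1]
width: 35.8
grasp_force: 0.0
t: 17.9
ee_pos: [516.6, 23.7, 6.0]
orientation: [-2.036, -2.392, -0.0]
ft_force: [1.5, 1.3, 0.6]
width: 25.8
grasp_force: 30.0
ee_pos: [516.7, 23.8, 6.0]
ft_force: [0.5, -6.3, 1.0]
```

```bash
python3 -m inch '[{"xyz":[1,0,0],"rot":[0,0,0]},{"xyz":[1,0,0],"rot":[0,0,0]}]' | grep -E 'ee|ft'
```

```text
ee_pos: [516.7, 24.0, 6.0]
ft_force: [1.6, -11.8, 0.0]
```

```bash
python3 -m inch '[{"xyz":[0.6,0,0],"rot":[0,0,0]},{"xyz":[0.6,0,0],"rot":[0,0,0]},{"xyz":[0.6,0,0],"rot":[0,0,0]}]' | grep -E 'ee|ft'
```

```text
ee_pos: [516.7, 24.2, 6.0]
ft_force: [1.9, -14.6, -0.2]
```

The wedge held with no motion up to about 15 N, so it is jammed. Let go and withdraw.

```bash
python3 -m inch '[{"xyz":[0,0,0],"rot":[0,0,0]},{"xyz":[0,0,0],"rot":[0,0,0]},{"xyz":[0,0,0],"rot":[0,0,0]},{"xyz":[-2,0,0],"rot":[0,0,0]},{"xyz":[-2,0,-15],"rot":[0,0,0]},{"xyz":[-2,0,-35],"rot":[0,0,0]},{"xyz":[-2,0,-65],"rot":[0,0,0]},{"xyz":[-2,0,-100],"rot":[0,0,0]},{"xyz":[-30,0,-135],"rot":[0,0,0]},{"xyz":[-70,0,-160],"rot":[0,0,0]},{"xyz":[-110,0,-160],"rot":[0,0,0]},{"xyz":[-150,0,-160],"rot":[0,0,0]}]' 110
python3 -m inch '[{"xyz":[-40,0,0],"rot":[0,0,0]},{"xyz":[-80,0,0],"rot":[0,0,0]},{"xyz":[-120,0,0],"rot":[0,0,0]},{"xyz":[-150,0,0],"rot":[0,0,0]},{"xyz":[-150,0,0],"rot":[0,0,0]},{"xyz":[-150,0,0],"rot":[0,0,0]}]'
python3 - <<'E'
from h import *
i=ctrl.get_image('top');j=ctrl.get_image('side')
cv2.imwrite('pics/f.png',np.vstack([cv2.resize(i[120:215,265:425,::-1],(560,330),interpolation=cv2.INTER_CUBIC),cv2.resize(j[140:235,240:400,::-1],(448,266),interpolation=cv2.INTER_CUBIC)[:, :] if 0 else cv2.resize(j[145:220,240:400,::-1],(560,262),interpolation=cv2.INTER_CUBIC)]))
E
```

```text
t: 19.48
ee_pos: [540.9, -119.3, 168.6]
orientation: [2.031, 2.391, 0.003]
ft_force: [0.5, 0.5, -0.2]
width: 49.9
grasp_force: 0.0
t: 19.98
ee_pos: [563.1, -267.4, 165.5]
orientation: [-2.039, -2.389, -0.0]
ft_force: [0.3, -0.1, 0.1]
width: 49.9
grasp_force: 0.0
```

View pics/f.png

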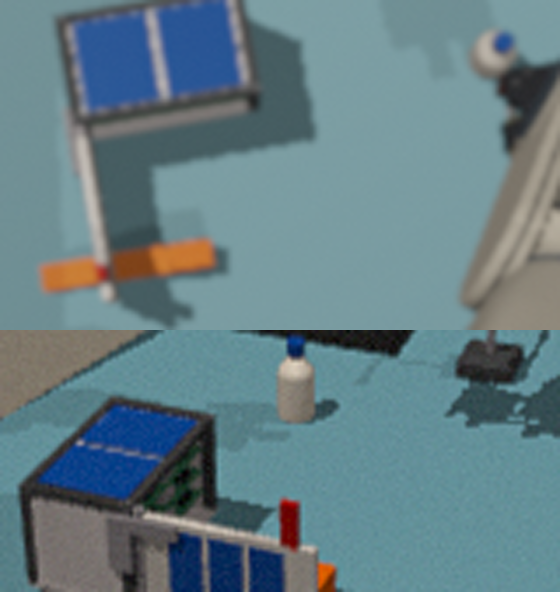

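The wedge lies flat and square under the open panel near its free end (top view, tip (42,277) to block end (214,252)). The panel is still on its stop and the bystanders are where they were.

```bash
python3 -c "
from h import *
st();print(ctrl.close_job())"
```

```text
20.08 [ 562.8 -265.2  165.5] R [[-0.16, 0.987, -0.001], [0.987, 0.16, 0.001], [0.001, -0.001, -1.0]] F [-0.3  0.5 -0. ] w 50.1 g 0.0
the job is handed in; nothing more can be done
None
```

I swung the panel open to its stop and jammed it with the wedge at about 15 N. I then released the wedge, lying flat and square under the panel's free end, and handed the job in at 20 s; no verdict was returned.

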